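Sort out the mixed-up boot-care trays on the balcony table

TASK

The red boot brush, the yellow polish tin and the blue-handled scraper each lie in the wrong tray: put each one into the tray of its own colour, right way up in the middle of the tray, with the brush and the scraper lying lengthways along it. First set one of them down near the middle of the empty cork mat to make room; lower things into place rather than dropping them, and leave the acrylic box, the glass jar and the potted plant where they are.

Things in the scene. Friction and masses are not known exactly. Their poses are not given: they have to be found in the camera images.
- brush_mid (a point): red boot brush lying bristles down, 130 (its x) x 46 (its y) x 48 mm high: red plastic back 24 mm high, 46 mm wide, over a dark stiff bristle block 24 mm high, 36 mm wide. 160 g. This point is its centre, 24 mm above its underside; x is its long axis, z up. It starts roughly centred and lengthways in the yellow tray; grasp it across its width
- tin_mid (a point): round polish tin with yellow lid, lying flat: 58 mm diameter, 30 mm high, 120 g. This point is its centre, 15 mm above its underside; z up. It starts roughly centred in the blue tray
- scraper_mid (a point): boot scraper lying flat: blue bar handle 112 mm long, 26 mm wide (its y), 24 mm high, with a small steel spoon-shaped tip (36 mm wide) at its +x end; 160 mm long in all. 100 g. This point is the middle of the whole length, on the handle (which runs from 80 mm behind it to 32 mm ahead of it), 12 mm above the underside; x is its long axis towards the tip, z up. It starts roughly centred and lengthways in the red tray; grasp it here across the handle
- red_tray: shallow red plastic tray fixed to the table, home of the brush: 190 (its x) x 100 (its y) mm outside, walls 5 mm thick, floor 5 mm thick, lip only 3 mm above the floor (top 8 mm above the table). Origin: centre of its underside, on the table; x is its long axis, z up
- yellow_tray: shallow yellow plastic tray fixed to the table, home of the polish tin: 190 (its x) x 100 (its y) mm outside, walls 5 mm thick, floor 5 mm thick, lip only 3 mm above the floor (top 8 mm above the table). Origin: centre of its underside, on the table; x is its long axis, z up
- blue_tray: shallow blue plastic tray fixed to the table, home of the scraper: 190 (its x) x 100 (its y) mm outside, walls 5 mm thick, floor 5 mm thick, lip only 3 mm above the floor (top 8 mm above the table). Origin: centre of its underside, on the table; x is its long axis, z up
- cork_mat: flat brown cork mat fixed to the table, empty at the start: 190 (its x) x 100 (its y) x 5 mm thick, the free spot. Origin: centre of its underside, on the table; x is its long axis, z up
- acrylic_box: Bystander, loose. Clear acrylic open-topped box, 90 x 130 x 60 mm high, beyond the trays. Origin: centre of its underside
- glass_jar: Bystander, loose. Green glass candle jar, open, 72 mm across the rim, 80 mm high, beyond the trays. Origin: centre of its underside
- plant_pot: Bystander, loose. Succulent in a terracotta pot, 96 mm across, about 120 mm high with the leaves, beyond the trays. Origin: centre of its underside
There are look-alikes about, which are no part of the job. What is meant by the blue_tray is not grey, and is the larger of those in its own colour. Of the things that look like the part that bears scraper_mid, the smaller one is meant.

How it is judged:
On the way:
1. one of the three things has been set down and let go near the middle of the cork mat (((horizontal distance between brush_mid and cork_mat below 0.04 m and z of brush_mid in the frame of cork_mat below 0.035 m and contact force between the fingers and brush below 0.05 N and linear speed of brush below 0.03 m/s) or (horizontal distance between tin_mid and cork_mat below 0.04 m and z of tin_mid in the frame of cork_mat below 0.026 m and contact force between the fingers and tin below 0.05 N and linear speed of tin below 0.03 m/s) or (horizontal distance between scraper_mid and cork_mat below 0.04 m and z of scraper_mid in the frame of cork_mat below 0.023 m and contact force between the fingers and scraper below 0.05 N and linear speed of scraper below 0.03 m/s))), for 0.2 s.
At the end, for the whole second after the job is handed in: Brush in the red tray, tin in the yellow tray, scraper in the blue tray: each centre within 15 mm of its tray's centre, resting on the tray floor (height within 5 mm), upright within 0.12 rad, brush and scraper along the tray's long axis within 0.26 rad (either way round); all released and at rest (horizontal distance between brush_mid and red_tray below 0.015 m and z of brush_mid in the frame of red_tray between 0.024 and 0.034 m and angle between each of brush_mid, tin_mid, scraper_mid's own z axis and vertical below 0.12 rad and linear speed of each of brush, tin, scraper below 0.02 m/s and angular speed of each of brush, tin, scraper below 0.2 rad/s and contact force between the fingers and brush below 0.05 N and angle between the x axis of brush_mid and the x axis of red_tray, either way round below 0.26 rad and horizontal distance between tin_mid and yellow_tray below 0.015 m and z of tin_mid in the frame of yellow_tray between 0.015 and 0.025 m and contact force between the fingers and tin below 0.05 N and horizontal distance between scraper_mid and blue_tray below 0.015 m and z of scraper_mid in the frame of blue_tray between 0.012 and 0.022 m and contact force between the fingers and scraper below 0.05 N and angle between the x axis of scraper_mid and the x axis of blue_tray, either way round below 0.26 rad); the robot touches nothing.
It fails at once if the acrylic box is moved by more than 20 mm (distance of acrylic_box from where it was at the start of the episode above 0.02 m).
It fails at once if the glass jar is moved by more than 20 mm (distance of glass_jar from where it was at the start of the episode above 0.02 m).
It fails at once if the potted plant is moved by more than 20 mm (distance of plant_pot from where it was at the start of the episode above 0.02 m).
It fails at once if the brush, the tin or the scraper is dropped (falls free faster than 0.7 m/s, about 25 mm) ((linear speed of brush above 0.7 m/s and contact force between the fingers and brush below 0.05 N) or (linear speed of tin above 0.7 m/s and contact force between the fingers and tin below 0.05 N) or (linear speed of scraper above 0.7 m/s and contact force between the fingers and scraper below 0.05 N)).
It also fails if it takes over 122 s, if anything falls off the work surface, if the arm or the gripper's body presses on something with over 40 N, if the wrist force passes 120 N, or if a joint passes its speed limit or range.

ROBOT

A 6-joint arm with a two-finger parallel gripper is mounted at the origin on the work surface. World frame = base frame: x ahead of the robot, y to its left, z up, the work surface at z = 0. Lengths are in m, angles in rad, forces in N, time in s.
With the tool pointing down it reaches from about 0.225 to 0.875 m from the base axis. Payload 3.4 kg.
Tool frame: the origin (TCP) lies at the very end of the fingers, on their centre line; the grasp point (between the pads) lies 19 mm behind it; z points along the fingers, y is the line along which they close (so a half turn about z gives the same grasp; the last joint's range is limited). The gripper opens to 85 mm and grips with 20 to 120 N. Pads are 22 mm wide; open, the fingers measure 114 mm over their backs; the gripper's body (76 mm by 85 mm) begins 54 mm behind the grasp point. The pads swing forward as they close: fully open they stand 13 mm farther back than shut.
Start: joints at [-1.466, 0.276, 1.505, -0, 1.361, -0.121], TCP at [0.129, -0.56, 0.231] pointing down, gripper open.
Joint ranges: [-2.89, 2.89], [-0.75, 2.08], [0.22, 2.7], [-1.18, 4.32], [0.11, 2.71], [-2.7, 2.7]. Speed limits (rad/s): [2.57, 2.57, 3.14, 3.14, 3.14, 3.14].

INTERFACE

Orientations are given as a unit quaternion [w, x, y, z].
In Python, from rig import readout, vision, manip gives the robot as it stands.
- The arm moves only by the shell command python3 -m handwheel 'ROWS' [FORCE]. ROWS is JSON, a list of rows, each a list of 3 entries, a list of its own where there are three numbers: the shift along the tool's x, y, z in mm, then the turn, a rotation vector about the tool's x, y, z in units of 6 degrees (1.0 is 6 degrees), then the closure, from -1 (fully open) to 1 (shut), so that 0 is half open. A call has 1 to 20 rows; each row shifts and turns the commanded pose from where the row before left it, along the tool's axes as they then stand; what a row does not reach is not made up. A row lasts 1/8 s, in which the tool goes at most 62.5 mm and 10.7 degrees, less where a joint would pass 70% of its speed; a pose out of reach is approached as far as the arm can. A call is refused whole if a number of a shift passes 62.5 or a number of a turn 1, either way. A call with a gripper value outside its range is refused whole. The fingers move at their own pace and stop on an object; FORCE is the grip in N (left out, the last holds). Time passes only in rows, so rows that do not move let the fingers close. It gives the time, the measured TCP pose, the force, the opening and the grip force at its end, in the units of the state.
- readout.get_state(): the state, without advancing time (a new reading comes with each control period).
- vision.get_image(name): name is "scene" or "top"; returns the picture (384x512x3 uint8, blue, green, red); there is no depth.
- vision.camera_params(name): a dict with "intrinsics" (3x3 intrinsics, pixels), "dist" ([k1, k2, p1, p2, k3] as OpenCV has them; the pictures are not rectified), "rvec" (rotation vector, rad) and "tvec" (3), from world to camera coordinates, as OpenCV has them. Camera axes: x right, y down, z forward; pixel columns grow to the right and rows downward; lengths in m; the calibration is good to about 2 mm. A picture is of the moment at which its call begins. camera_params takes no time and is no camera call.
- manip.sign_off(): hands the job in; it is judged then, once.
The state is a dict: "clock": time; "qpos": joint angles; "qd": joint speeds; "effort": joint torques, N m; "position": TCP position; "ee_rot": TCP orientation; "contact_force": force on the tool from outside, world axes, zero at the start; "moment": the same for the moment, N m; "width": finger opening in m; "gripper_force": force on a finger pad.
Only numpy, scipy, OpenCV 4.12 (cv2) and the standard library are available. Lean on these libraries where they do the work, as an engineer would, in place of code of your own. Each camera call takes 0.05 s, during which the arm holds its last target. There are 200 camera calls.

## Working session

There is one attempt and no reset: what is moved stays moved. The work goes in short steps, Python scripts to look and compute and a shell command to move; the robot and the scene stay as the last step left them, time stands still between calls to the robot, and variables do not carry over. Pictures are saved under pics/ and viewed, at most 14 in all, crops included, and the job is handed in when it is done.

```bash
mkdir -p pics
cat > h.py <<'E'
import numpy as np,cv2
from rig import readout,vision,manip
def snap(n,f):
    im=vision.get_image(n); cv2.imwrite('pics/'+f,im); return im
def ray(n,uv):
    p=vision.camera_params(n);R=cv2.Rodrigues(np.array(p['rvec'],float))[0];t=np.array(p['tvec'],float).ravel()
    q=cv2.undistortPoints(np.array([[uv]],float),np.array(p['intrinsics'],float),np.array(p['dist'],float)).ravel()
    d=R.T@np.array([q[0],q[1],1.]);return -R.T@t,d/np.linalg.norm(d)
def onz(n,uv,z):
    c,d=ray(n,uv);return c+d*(z-c[2])/d[2]
def tri(a,b):
    (c1,d1),(c2,d2)=ray('scene',a),ray('top',b)
    s=np.linalg.lstsq(np.c_[d1,-d2],c2-c1,rcond=None)[0];p,q=c1+s[0]*d1,c2+s[1]*d2
    return (p+q)/2,np.linalg.norm(p-q)
def proj(n,X):
    p=vision.camera_params(n);return cv2.projectPoints(np.array(X,float).reshape(-1,1,3),np.array(p['rvec'],float),np.array(p['tvec'],float),np.array(p['intrinsics'],float),np.array(p['dist'],float))[0].reshape(-1,2)
E
python3 - <<'E'
from h import *
for n in('scene','top'):
    im=snap(n,n+'0.png'); cv2.imwrite('pics/'+n+'0b.png',cv2.resize(im,(800,600),interpolation=cv2.INTER_CUBIC))
    print(n,ray(n,(256,192)))
print(readout.get_state())
E
```

```text
scene (array([ 1.45810716, -0.29471043,  1.25883577]), array([-0.58836305,  0.18046415, -0.78820151]))
top (array([0.38783636, 0.00434365, 1.12869971]), array([ 0.12394485, -0.02035695, -0.99208027]))
{'clock': 0.1, 'qpos': array([-1.46600991e+00,  2.76569126e-01,  1.50601205e+00, -1.75383027e-05,
        1.36067656e+00, -1.21002303e-01]), 'qd': array([ 0.00132819, -0.00232365, -0.00195553, -0.00166384, -0.00050714,
       -0.00084969]), 'effort': array([ 1.75648849e-03, -4.17700446e+01, -2.46404403e+01, -2.33321407e-04,
        5.71538534e-03,  1.41873670e-05]), 'position': array([ 0.12866686, -0.55994547,  0.23050268]), 'ee_rot': array([-8.32586405e-04,  9.93633646e-01,  1.12656492e-01, -1.82432884e-06]), 'contact_force': array([-0.0977899 ,  0.43918721, -0.18735256]), 'moment': array([-0.01196011,  0.01055475, -0.01002162]), 'gripper_force': 0.0, 'width': 0.08551011477087131}
```

View pics/scene0b.png

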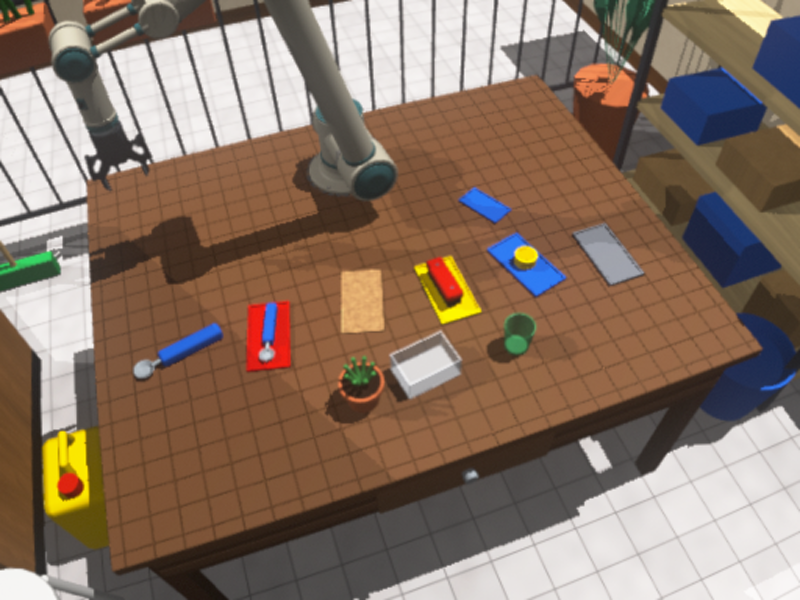

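View pics/top0b.png

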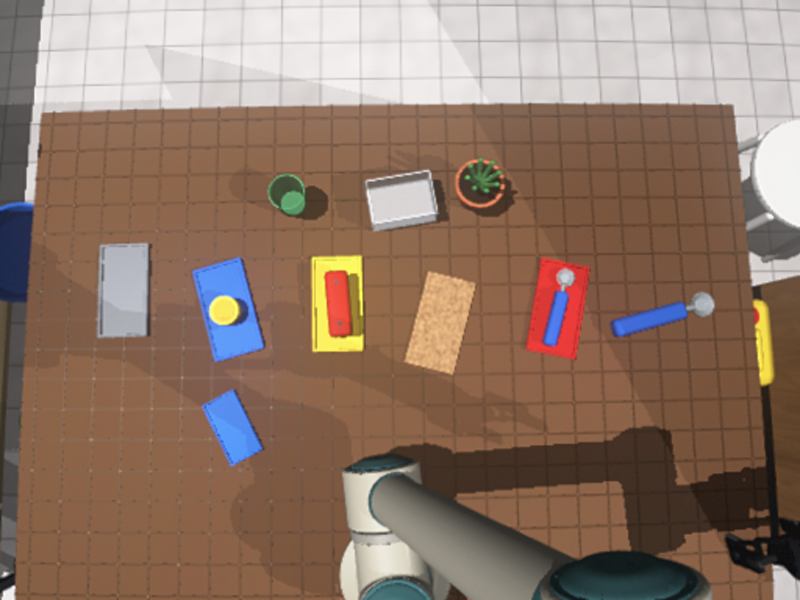

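Look-alikes, in 800x600 top-view pixels:
- **Blue trays:** large (228,310) holding the tin, small (233,427), and a grey one (124,290). I choose the large blue one.
- **Scrapers:** small in the red tray (558,308), and a larger one on the table (660,315). I choose the small one.
- **Brush and tin:** only one of each, at (338,303) and (224,310).

Next is a close crop of both views to check this.

Run:
```python
from h import *
def crop(f,x0,y0,w,h,k,step,out):
    im=cv2.imread(f)[y0:y0+h,x0:x0+w]; im=cv2.resize(im,None,fx=k,fy=k,interpolation=cv2.INTER_CUBIC)
    for u in range(x0,x0+w,step): cv2.putText(im,str(u),((u-x0)*k,9),0,.33,(255,255,255),1); im[:,(u-x0)*k]=im[:,(u-x0)*k]//2+90
    for v in range(y0,y0+h,step): cv2.putText(im,str(v),(0,(v-y0)*k+4),0,.33,(255,255,255),1); im[(v-y0)*k]=im[(v-y0)*k]//2+90
    return im
a=crop('pics/top0.png',120,160,132,80,6,10,0);cv2.imwrite('pics/c1.png',a)
b=crop('pics/top0.png',250,160,132,85,6,10,0);cv2.imwrite('pics/c2.png',b)
c=crop('pics/scene0.png',255,145,110,70,7,10,0);cv2.imwrite('pics/c3.png',c)
d=crop('pics/scene0.png',150,165,110,75,7,10,0);cv2.imwrite('pics/c4.png',d)
```

```text
(no output)
```

View pics/c1.png

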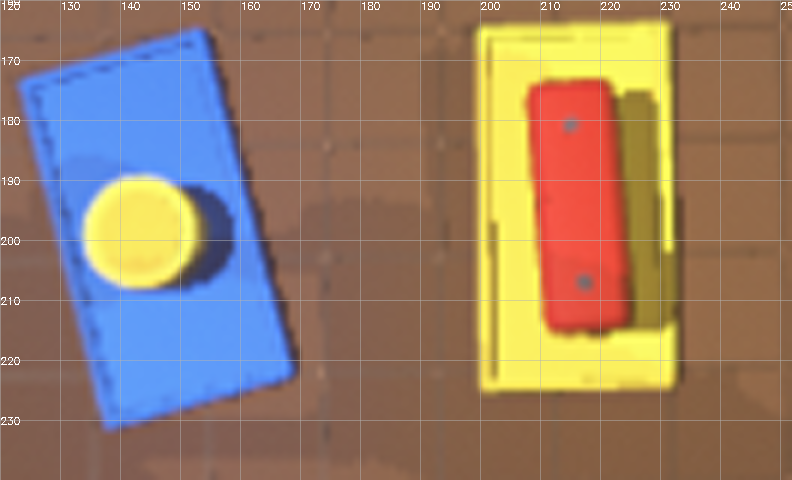

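View pics/c2.png

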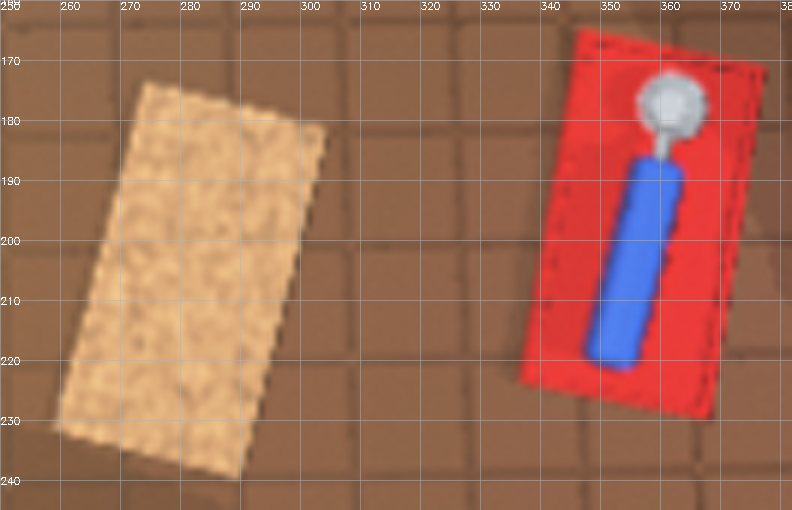

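View pics/c3.png

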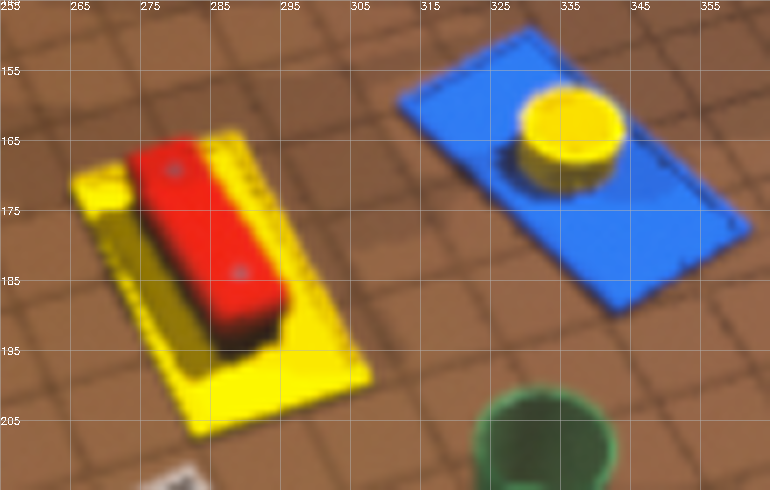

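View pics/c4.png

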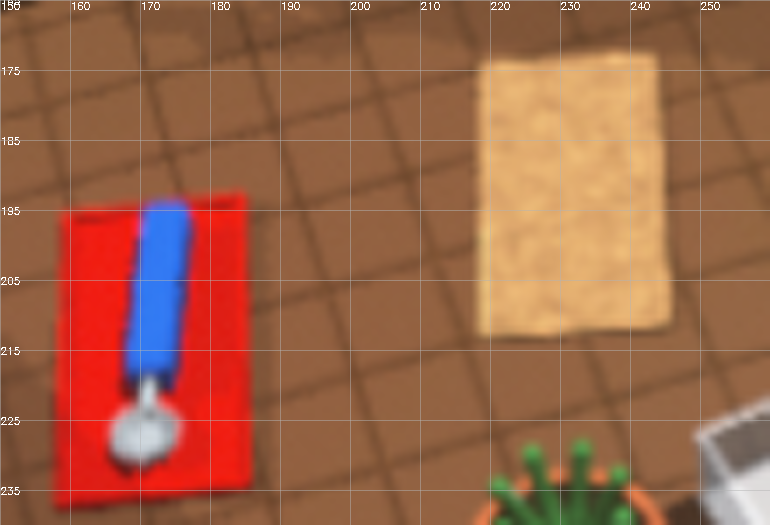

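The crops confirm the choices. The large blue tray (centre about 146,198 in the raw top image) holds the tin, and the small scraper (355,204) is in the red tray. The brush (216,194) is in the yellow tray and the mat (282,207) is empty. Next I triangulate from both views.

```bash
cat > meas.py <<'E'
from h import *
np.set_printoptions(precision=4,suppress=True)
# corner order: top TL,TR,BR,BL ; scene BR,BL,TL,TR
T={'blue':([(123.3,173),(154.2,164.5),(169.3,223),(137.8,231.7)],[(362.4,177.9),(343.3,190),(311.7,159.3),(330.7,148.9)],.008),
'yellow':([(199.5,164.5),(231.7,163.7),(232.8,224.7),(200.2,225.2)],[(308.3,199),(282.9,207.4),(265,170.7),(289,163.6)],.008),
'mat':([(274.2,173.3),(304.7,181.3),(290,240),(259.2,232)],[(246,211.4),(218.6,213.1),(218.6,173.9),(243.6,172.4)],.005),
'red':([(346.3,164.7),(377.8,171.3),(368.3,230),(336.7,223.7)],[(186.1,234.6),(157.9,237.6),(159,195.3),(185.3,192.6)],.008)}
for k,(t,s,z) in T.items():
    P=[tri(b,a) for a,b in zip(t,s)];X=np.array([p for p,_ in P])
    for n,q in(('top',t),('scene',s)):
        C=np.array([onz(n,u,z) for u in q]); l=(C[0]+C[1]-C[2]-C[3])/2; w=(C[0]+C[3]-C[1]-C[2])/2
        print(k,n,C.mean(0),'L',np.linalg.norm(l),'W',np.linalg.norm(w),'yaw',np.degrees(np.arctan2(l[1],l[0])))
    print('   tri z',X[:,2],'c',X.mean(0),'res',[round(e*1000,1) for _,e in P])
for k,a,b in [('tin',(336.9,162.7),(143.5,198.5)),('brush far',(289.3,183.9),(215,180.7)),('brush near',(280,169.3),(217.5,207.2)),('scr near end',(174.3,193.7),(351.5,220.6)),('scr far',(171.1,218.9),(359.8,187)),('spoon',(170.7,226.9),(362,177.8))]:
    print(k,*tri(a,b))
s=readout.get_state();print(s['position'])
E
python3 meas.py
```

```text
blue top [0.5149 0.3254 0.008 ] L 0.19179951006842225 W 0.1010921615731726 yaw 15.161841662781285
blue scene [0.5238 0.3299 0.008 ] L 0.19140612484258307 W 0.1007342985934017 yaw 14.883763306639478
   tri z [-0.0001 -0.0023 -0.0014 -0.0015] c [ 0.5168  0.3312 -0.0013] res [np.float64(4.9), np.float64(6.4), np.float64(7.3), np.float64(6.3)]
yellow top [0.5228 0.1062 0.008 ] L 0.19139039382331924 W 0.10121036944342134 yaw 0.6121201570852575
yellow scene [0.53   0.1118 0.008 ] L 0.18987088891693532 W 0.10281188654664877 yaw 0.444357131790974
   tri z [ 0.0034  0.001  -0.0004  0.0017] c [0.5245 0.1103 0.0014] res [np.float64(7.0), np.float64(6.4), np.float64(7.2), np.float64(8.3)]
mat top [ 0.4818 -0.0994  0.005 ] L 0.18998898702262348 W 0.09875215707179939 yaw -15.610107171276065
mat scene [ 0.49   -0.0944  0.005 ] L 0.18890895228658885 W 0.09962490224375183 yaw -15.620505188586405
   tri z [-0.0016 -0.0013 -0.0021 -0.0033] c [ 0.4834 -0.0966 -0.0021] res [np.float64(7.6), np.float64(6.4), np.float64(6.8), np.float64(7.3)]
red top [ 0.5069 -0.3365  0.008 ] L 0.1894721354692812 W 0.1014631998043389 yaw -12.12372027944312
red scene [ 0.5154 -0.3314  0.008 ] L 0.19007561025420266 W 0.10051499729295502 yaw -12.252107767699817
   tri z [0.0006 0.0009 0.0024 0.001 ] c [ 0.5086 -0.335   0.0012] res [np.float64(6.0), np.float64(8.0), np.float64(7.2), np.float64(7.6)]
tin [0.5113 0.3307 0.0277] 0.006307495335254831
brush far [0.5601 0.1084 0.0473] 0.005828477946668397
brush near [0.4798 0.1018 0.046 ] 0.006866617119217201
scr near end [ 0.4342 -0.3065  0.0223] 0.007497821106200604
scr far [ 0.5385 -0.3412  0.0149] 0.005045094479384974
spoon [ 0.5685 -0.3506  0.0102] 0.00629227520202313
[ 0.1287 -0.5599  0.2305]
```

The views disagree consistently by about (8,5) mm. Part of that is the half-pixel shift from enlarging my crops (about 0.42 px), so I correct it. The rest I will check against the fingertips once they are over the workspace.

```bash
sed -i 's/np.array(\[\[uv\]\],float)/np.array([[uv]],float)-.42/' h.py; python3 meas.py | grep -v "   tri"
python3 - <<'E'
from h import *
s=readout.get_state()
import math
R=cv2.Rodrigues(np.zeros(3))[0]
from scipy.spatial.transform import Rotation as Ro
q=s['ee_rot'];M=Ro.from_quat([q[1],q[2],q[3],q[0]]).as_matrix();print(M)
print(proj('scene',s['position']),proj('top',s['position']))
E
```

```text
blue top [0.5163 0.3268 0.008 ] L 0.19186821742821147 W 0.10111144318746643 yaw 15.170159897349224
blue scene [0.5212 0.3293 0.008 ] L 0.19171101229440898 W 0.10081742257280124 yaw 14.878889908148421
yellow top [0.5241 0.1075 0.008 ] L 0.1914462682014943 W 0.10122673434848843 yaw 0.6207386085516294
yellow scene [0.5276 0.111  0.008 ] L 0.19019606871929443 W 0.10288434545554666 yaw 0.458553643833557
mat top [ 0.4832 -0.0981  0.005 ] L 0.19003010260742403 W 0.09876484750296272 yaw -15.601121138900696
mat scene [ 0.4875 -0.0953  0.005 ] L 0.1892234057708692 W 0.09970801078410939 yaw -15.585371499262143
red top [ 0.5082 -0.3353  0.008 ] L 0.18951334642804507 W 0.10146698582763576 yaw -12.115884736916575
red scene [ 0.513  -0.3325  0.008 ] L 0.1903885829484753 W 0.10060181022342253 yaw -12.21453057794002
tin [0.5118 0.3295 0.0318] 0.0036562928101394514
brush far [0.5604 0.108  0.0507] 0.0029831512278997024
brush near [0.4804 0.1014 0.0495] 0.003957467056529075
scr near end [ 0.4349 -0.3061  0.0252] 0.004228409764608495
scr far [ 0.5391 -0.3406  0.0178] 0.0018256285517837146
spoon [ 0.569  -0.3501  0.013 ] 0.0030774805354308833
[ 0.1287 -0.5599  0.2305]
[[ 9.74617030e-01  2.23878558e-01 -1.91217956e-04]
 [ 2.23878564e-01 -9.74615643e-01  1.65416069e-03]
 [ 1.83967098e-04 -1.65498278e-03 -9.99998614e-01]]
[[ 81.94698312 117.99591532]] [[479.56298297 338.01463289]]
```

```bash
cat > go.py <<'E'
import sys
from h import *
# usage: go.py x y z heading_deg -> needed turn (units, tool z) then shift mm in the tool frame after turning
x,y,z,h=map(float,sys.argv[1:])
s=readout.get_state();w,a,b,c=s['ee_rot'];p=s['position']
from scipy.spatial.transform import Rotation as Ro
M=Ro.from_quat([a,b,c,w]).as_matrix();hd=np.degrees(np.arctan2(M[1,0],M[0,0]))
f=np.radians(h);T=np.array([[np.cos(f),np.sin(f),0],[np.sin(f),-np.cos(f),0],[0,0,-1]])
print('clock',s['clock'],'pos',p.round(4),'head',hd.round(2),'tilt',M[:2,2].round(4),'turn units',((hd-h)/6).round(2),'shift mm',(T.T@(np.array([x,y,z])-p)*1000).round(1),'w',s['width'],'q6',s['qpos'][5].round(2))
E
python3 -m handwheel '[[[20,-25,0],[0,0,0],-1],[[34,-46,0],[0,0,0],-1],[[34,-46,0],[0,0,0],-1],[[34,-46,0],[0,0,0],-1],[[34,-46,0],[0,0,0],-1],[[34,-46,0],[0,0,0],-1],[[34,-46,0],[0,0,0],-1],[[34,-46,0],[0,0,0],-1],[[34,-46,0],[0,0,0],-1],[[34,-46,0],[0,0,0],-1],[[34,-46,0],[0,0,0],-1],[[34,-46,0],[0,0,0],-1],[[34,-46,0],[0,0,0],-1],[[34,-46,0],[0,0,0],-1],[[34,-46,0],[0,0,0],-1],[[34,-46,0],[0,0,0],-1],[[34,-46,0],[0,0,0],-1],[[0,0,0],[0,0,0],-1],[[0,0,0],[0,0,0],-1]]' 40
python3 go.py .512 .3295 .10 15
```

```text
clock: 2.48
position: [0.5072, 0.307, 0.2304]
ee_rot: [0.001, 0.994, 0.113, -0.001]
contact_force: [-0.0, -0.6, -0.0]
width: 0.0856
gripper_force: 0.0
clock 2.475 pos [0.5072 0.307  0.2304] head 12.97 tilt [-0.0021 -0.0018] turn units -0.34 shift mm [ 10.4 -20.5 130.4] w 0.0856230349898015 q6 1.77
```

```bash
python3 -m handwheel '[[[0,0,0],[0,0,-0.34],-1],[[10,-20,30],[0,0,0],-1],[[0,0,40],[0,0,0],-1],[[0,0,40],[0,0,0],-1],[[0,0,20],[0,0,0],-1],[[0,0,0],[0,0,0],-1],[[0,0,0],[0,0,0],-1]]'
python3 go.py .512 .3295 .003 15
python3 - <<'E'
from h import *
o=[]
p=readout.get_state()['position']
for n,(x0,y0) in(('scene',(280,100)),('top',(90,150))):
    im=vision.get_image(n)[y0:y0+100,x0:x0+100]; im=cv2.resize(im,None,fx=4,fy=4,interpolation=cv2.INTER_CUBIC); print(n,(proj(n,p)-[x0,y0]+.38)*4)
    q=((proj(n,p)[0]-[x0,y0]+.38)*4).astype(int); cv2.drawMarker(im,tuple(int(v) for v in q),(255,0,255),0,12,1); o.append(im)
cv2.imwrite('pics/h1.png',np.hstack(o))
E
```

```text
clock: 3.35
position: [0.5133, 0.3291, 0.1027]
ee_rot: [-0.0, 0.992, 0.13, 0.001]
contact_force: [-0.4, 0.2, 0.0]
width: 0.0855
gripper_force: 0.0
clock 3.35 pos [0.5133 0.3291 0.1027] head 14.95 tilt [0.0021 0.0008] turn units -0.01 shift mm [-1.1 -0.8 99.7] w 0.08548467815117544 q6 1.77
scene [[234.8345672  202.36696151]]
top [[183.26309477 180.51425714]]
```

View pics/h1.png

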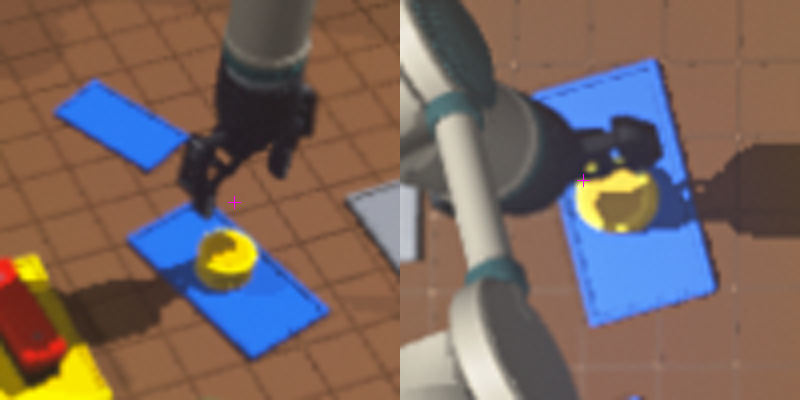

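The magenta TCP projection falls between the fingers in both views (scene 235,202; top 183,181), with the tin directly beneath. I descend and grip.

```bash
python3 -m handwheel '[[[-1,-1,30],[0,0,0],-1],[[0,0,30],[0,0,0],-1],[[0,0,20],[0,0,0],-1],[[0,0,10],[0,0,0],-1],[[0,0,8],[0,0,0],-1],[[0,0,0],[0,0,0],-1],[[0,0,0],[0,0,0],0],[[0,0,0],[0,0,0],1],[[0,0,0],[0,0,0],1],[[0,0,0],[0,0,0],1],[[0,0,0],[0,0,0],1],[[0,0,0],[0,0,0],1]]' 40
python3 go.py .512 .3295 .003 15
```

```text
clock: 4.95
position: [0.512, 0.3304, 0.0043]
ee_rot: [-0.0, 0.991, 0.13, 0.001]
contact_force: [-0.3, -0.4, 5.9]
width: 0.0564
gripper_force: 42.7
clock 4.95 pos [0.512  0.3304 0.0043] head 14.98 tilt [0.0018 0.0006] turn units -0.0 shift mm [-0.2  0.9  1.3] w 0.05642622334999675 q6 1.77
```

```bash
python3 -m handwheel '[[[0,0,-5],[0,0,0],1],[[0,0,-15],[0,0,0],1],[[0,0,-30],[0,0,0],1],[[0,0,-30],[0,0,0],1],[[0,0,-20],[0,0,0],1],[[0,0,0],[0,0,0],1]]'
python3 go.py .4853 -.0967 .005 15
```

```text
clock: 5.7
position: [0.5125, 0.3308, 0.1056]
ee_rot: [-0.001, 0.991, 0.13, 0.002]
contact_force: [0.5, 0.4, -1.5]
width: 0.0565
gripper_force: 43.0
clock 5.7 pos [0.5125 0.3308 0.1056] head 14.98 tilt [0.0042 0.002 ] turn units -0.0 shift mm [-137.   405.9  100.6] w 0.05648167147866479 q6 1.77
```

```bash
python3 -m handwheel '[[[-7,20,0],[0,0,0],1],[[-13,38,0],[0,0,0],1],[[-13,38,0],[0,0,0],1],[[-13,38,0],[0,0,0],1],[[-13,38,0],[0,0,0],1],[[-13,38,0],[0,0,0],1],[[-13,38,0],[0,0,0],1],[[-13,38,0],[0,0,0],1],[[-13,38,0],[0,0,0],1],[[-13,38,0],[0,0,0],1],[[-10,31,0],[0,0,0],1],[[-3,13,0],[0,0,0],1],[[0,0,0],[0,0,0],1],[[0,0,30],[0,0,0],1],[[0,0,30],[0,0,0],1],[[0,0,20],[0,0,0],1],[[0,0,0],[0,0,0],1]]'
python3 go.py .4853 -.0967 .005 15
```

```text
clock: 7.82
position: [0.4821, -0.0957, 0.0218]
ee_rot: [-0.001, 0.991, 0.131, -0.002]
contact_force: [-0.4, -0.9, -1.3]
width: 0.0564
gripper_force: 43.1
clock 7.825 pos [ 0.4821 -0.0957  0.0218] head 15.05 tilt [-0.0045  0.0019] turn units 0.01 shift mm [ 2.8  1.7 16.8] w 0.056369862314686416 q6 0.97
```

```bash
python3 -m handwheel '[[[3,2,7],[0,0,0],1],[[0,0,5],[0,0,0],1],[[0,0,3],[0,0,0],1],[[0,0,2],[0,0,0],1],[[0,0,0],[0,0,0],1]]'
python3 go.py .4853 -.0967 .004 15
```

```text
clock: 8.45
position: [0.4872, -0.0987, 0.0063]
ee_rot: [0.0, 0.991, 0.13, -0.0]
contact_force: [0.4, -0.4, -1.7]
width: 0.057
gripper_force: 43.1
clock 8.45 pos [ 0.4872 -0.0987  0.0063] head 14.97 tilt [-0.0001 -0.0001] turn units -0.0 shift mm [-1.3 -2.4  2.3] w 0.057046721043701835 q6 0.97
```

```bash
python3 -m handwheel '[[[0,0,1],[0,0,0],1],[[0,0,1],[0,0,0],1],[[0,0,0],[0,0,0],1],[[0,0,0],[0,0,0],0],[[0,0,0],[0,0,0],-0.5],[[0,0,0],[0,0,0],-1],[[0,0,0],[0,0,0],-1],[[0,0,0],[0,0,0],-1],[[0,0,-5],[0,0,0],-1],[[0,0,-30],[0,0,0],-1],[[0,0,-50],[0,0,0],-1],[[0,0,-20],[0,0,0],-1],[[0,0,0],[0,0,0],-1]]'
python3 go.py .511 -.331 .10 -18.2
```

```text
clock: 10.07
position: [0.4886, -0.0991, 0.1112]
ee_rot: [0.001, 0.991, 0.13, 0.002]
contact_force: [-0.4, -0.1, -0.9]
width: 0.0855
gripper_force: 0.0
clock 10.075 pos [ 0.4886 -0.0991  0.1112] head 14.98 tilt [ 0.0043 -0.0016] turn units 5.53 shift mm [ 93.7 213.3  11.2] w 0.08552532937194032 q6 0.97
```

```bash
python3 -m handwheel '[[[0,0,0],[0,0,1],-1],[[0,0,0],[0,0,1],-1],[[0,0,0],[0,0,1],-1],[[0,0,0],[0,0,1],-1],[[0,0,0],[0,0,1],-1],[[0,0,0],[0,0,0.53],-1],[[15,30,0],[0,0,0],-1],[[15,35,0],[0,0,0],-1],[[15,35,0],[0,0,0],-1],[[15,35,0],[0,0,0],-1],[[15,35,0],[0,0,0],-1],[[14,30,5],[0,0,0],-1],[[5,13,5],[0,0,0],-1],[[0,0,0],[0,0,0],-1],[[0,0,0],[0,0,0],-1]]'
python3 go.py .511 -.331 .008 -18.2
python3 - <<'E'
from h import *
o=[]
p=readout.get_state()['position']
for n,(x0,y0) in(('scene',(130,130)),('top',(260,140))):
    im=vision.get_image(n)[y0:y0+110,x0:x0+120]; im=cv2.resize(im,None,fx=3,fy=3,interpolation=cv2.INTER_CUBIC)
    q=((proj(n,p)[0]-[x0,y0]+.33)*3).astype(int); cv2.drawMarker(im,tuple(int(v) for v in q),(255,0,255),0,12,1); o.append(im)
cv2.imwrite('pics/h2.png',np.hstack(o))
E
```

```text
clock: 11.95
position: [0.5096, -0.3288, 0.0989]
ee_rot: [-0.001, 0.987, -0.158, -0.001]
contact_force: [-0.2, 0.6, -0.7]
width: 0.0853
gripper_force: 0.0
clock 11.95 pos [ 0.5096 -0.3288  0.0989] head -18.17 tilt [-0.0012  0.0016] turn units 0.01 shift mm [ 2.   1.7 90.9] w 0.08530022162969042 q6 1.2
```

View pics/h2.png

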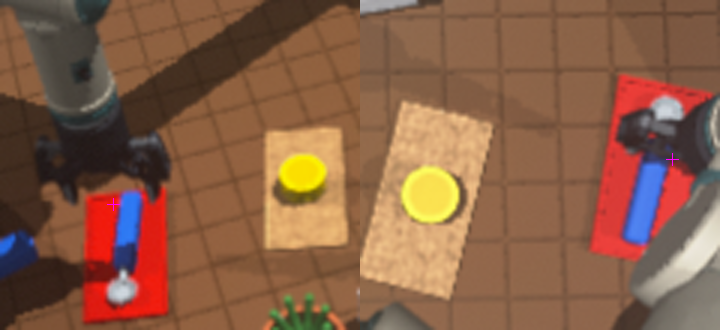

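The tin stands mid-mat (scene crop 302,173; top crop 430,193) and the fingers straddle the scraper handle. I descend and grip.

```bash
python3 -m handwheel '[[[2,2,30],[0,0,0],-1],[[0,0,30],[0,0,0],-1],[[0,0,20],[0,0,0],-1],[[0,0,10],[0,0,0],-1],[[0,0,0],[0,0,0],-1],[[0,0,0],[0,0,0],0],[[0,0,0],[0,0,0],0.5],[[0,0,0],[0,0,0],1],[[0,0,0],[0,0,0],1],[[0,0,0],[0,0,0],1],[[0,0,0],[0,0,0],1],[[0,0,0],[0,0,0],1]]' 40
python3 go.py .511 -.331 .008 -18.2
```

```text
clock: 13.55
position: [0.5118, -0.3333, 0.01]
ee_rot: [0.0, 0.987, -0.158, 0.001]
contact_force: [-1.1, -0.2, 5.3]
width: 0.0251
gripper_force: 41.5
clock 13.55 pos [ 0.5118 -0.3333  0.01  ] head -18.2 tilt [ 0.0011 -0.001 ] turn units -0.0 shift mm [-1.4 -1.9  2. ] w 0.025124736413336318 q6 1.2
```

```bash
python3 -m handwheel '[[[0,0,-5],[0,0,0],1],[[0,0,-15],[0,0,0],1],[[0,0,-30],[0,0,0],1],[[0,0,-40],[0,0,0],1],[[0,0,-30],[0,0,0],1],[[0,0,0],[0,0,-0.6],1],[[0,0,0],[0,0,-1],1],[[0,0,0],[0,0,-1],1],[[0,0,0],[0,0,-1],1],[[0,0,0],[0,0,-1],1],[[0,0,0],[0,0,-0.6],1],[[0,0,0],[0,0,-0.33],1],[[0,0,0],[0,0,0],1]]'
python3 go.py .5187 .3280 .010 15
```

```text
clock: 15.18
position: [0.5113, -0.3328, 0.1296]
ee_rot: [0.0, 0.992, 0.13, 0.0]
contact_force: [0.6, -0.5, -1.2]
width: 0.0249
gripper_force: 40.7
clock 15.175 pos [ 0.5113 -0.3328  0.1296] head 14.95 tilt [ 0.0001 -0.0001] turn units -0.01 shift mm [ 178.2 -636.4  119.6] w 0.024885536567751665 q6 0.62
```

```bash
python3 -m handwheel '[[[4,-14,0],[0,0,0],1],[[8,-28,0],[0,0,0],1],[[11,-39,0],[0,0,0],1],[[11,-39,0],[0,0,0],1],[[11,-39,0],[0,0,0],1],[[11,-39,0],[0,0,0],1],[[11,-39,0],[0,0,0],1],[[11,-39,0],[0,0,0],1],[[11,-39,0],[0,0,0],1],[[11,-39,0],[0,0,0],1],[[11,-39,0],[0,0,0],1],[[11,-39,0],[0,0,0],1],[[11,-39,0],[0,0,0],1],[[11,-39,0],[0,0,0],1],[[11,-39,0],[0,0,0],1],[[11,-39,0],[0,0,0],1],[[8,-30,0],[0,0,0],1],[[4,-18,0],[0,0,0],1],[[0,0,0],[0,0,0],1],[[0,0,0],[0,0,0],1]]'
python3 go.py .5187 .3280 .010 15
```

```text
clock: 17.68
position: [0.5185, 0.3264, 0.1292]
ee_rot: [0.001, 0.991, 0.13, -0.0]
contact_force: [-0.0, -0.8, -2.1]
width: 0.0252
gripper_force: 40.7
clock 17.675 pos [0.5185 0.3264 0.1292] head 14.96 tilt [-0.0006 -0.0013] turn units -0.01 shift mm [  0.5  -1.5 119.2] w 0.025162958812103578 q6 1.76
```

```bash
python3 -m handwheel '[[[0,-1,30],[0,0,0],1],[[0,0,35],[0,0,0],1],[[0,0,25],[0,0,0],1],[[0,0,12],[0,0,0],1],[[0,0,8],[0,0,0],1],[[0,0,4],[0,0,0],1],[[0,0,3],[0,0,0],1],[[0,0,0],[0,0,0],1],[[0,0,0],[0,0,0],1]]'
python3 go.py .5187 .3280 .010 15
```

```text
clock: 18.8
position: [0.5189, 0.3286, 0.0127]
ee_rot: [-0.0, 0.991, 0.13, 0.0]
contact_force: [-0.1, -0.2, -1.7]
width: 0.025
gripper_force: 40.7
clock 18.8 pos [0.5189 0.3286 0.0127] head 14.98 tilt [0.0008 0.0003] turn units -0.0 shift mm [-0.4  0.6  2.7] w 0.024990498574064497 q6 1.76
```

```bash
python3 -m handwheel '[[[0,0,1],[0,0,0],1],[[0,0,1],[0,0,0],1],[[0,0,0],[0,0,0],1],[[0,0,0],[0,0,0],0.3],[[0,0,0],[0,0,0],-0.3],[[0,0,0],[0,0,0],-1],[[0,0,0],[0,0,0],-1],[[0,0,0],[0,0,0],-1],[[0,0,-10],[0,0,0],-1],[[0,0,-30],[0,0,0],-1],[[0,0,-50],[0,0,0],-1],[[0,0,-20],[0,0,0],-1],[[0,0,0],[0,0,0],-1]]'
python3 go.py .5204 .1047 .10 4.7
```

```text
clock: 20.42
position: [0.52, 0.3292, 0.1229]
ee_rot: [-0.001, 0.991, 0.13, 0.003]
contact_force: [-0.4, -0.3, -0.3]
width: 0.0853
gripper_force: 0.0
clock 20.425 pos [0.52   0.3292 0.1229] head 14.98 tilt [0.0048 0.0022] turn units 1.71 shift mm [-18.  223.7  22.9] w 0.08530268430478471 q6 1.76
```

```bash
python3 -m handwheel '[[[0,0,0],[0,0,0.9],-1],[[0,0,0],[0,0,0.81],-1],[[-3,30,0],[0,0,0],-1],[[-3,38,0],[0,0,0],-1],[[-3,38,0],[0,0,0],-1],[[-3,38,0],[0,0,0],-1],[[-3,38,0],[0,0,0],-1],[[-3,30,5],[0,0,0],-1],[[0,12,5],[0,0,0],-1],[[0,0,0],[0,0,0],-1],[[0,0,0],[0,0,0],-1]]'
python3 go.py .5204 .1047 .017 4.7
python3 - <<'E'
from h import *
o=[]
p=readout.get_state()['position']
for n,(x0,y0) in(('scene',(255,100)),('top',(115,140))):
    im=vision.get_image(n)[y0:y0+110,x0:x0+120]; im=cv2.resize(im,None,fx=3,fy=3,interpolation=cv2.INTER_CUBIC)
    q=((proj(n,p)[0]-[x0,y0]+.33)*3).astype(int); cv2.drawMarker(im,tuple(int(v) for v in q),(255,0,255),0,12,1); o.append(im)
cv2.imwrite('pics/h3.png',np.hstack(o))
E
```

```text
clock: 21.8
position: [0.5191, 0.1047, 0.11]
ee_rot: [-0.0, 0.999, 0.041, -0.0]
contact_force: [-0.0, -0.7, 0.4]
width: 0.0852
gripper_force: 0.0
clock 21.8 pos [0.5191 0.1047 0.11  ] head 4.75 tilt [-0.0004  0.0005] turn units 0.01 shift mm [ 1.3  0.1 93. ] w 0.08518373004107169 q6 1.55
```

View pics/h3.png

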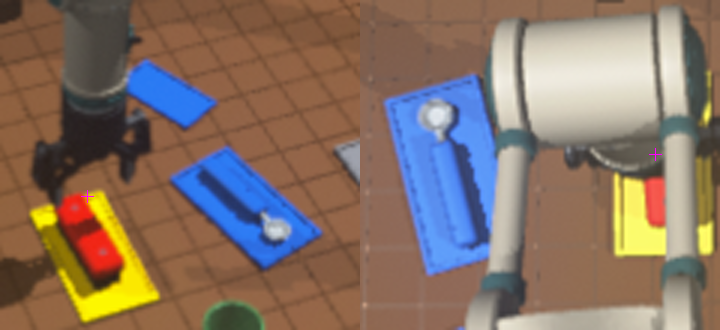

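The scraper lies along the blue tray (top crop 437,117 to 472,240), and the gripper is over the brush with the TCP projecting between the fingers. I grip the brush.

```bash
python3 -m handwheel '[[[1,0,30],[0,0,0],-1],[[0,0,30],[0,0,0],-1],[[0,0,20],[0,0,0],-1],[[0,0,11],[0,0,0],-1],[[0,0,0],[0,0,0],-1],[[0,0,0],[0,0,0],0],[[0,0,0],[0,0,0],0.5],[[0,0,0],[0,0,0],1],[[0,0,0],[0,0,0],1],[[0,0,0],[0,0,0],1],[[0,0,0],[0,0,0],1]]' 40
python3 go.py .5204 .1047 .017 4.7
```

```text
clock: 23.28
position: [0.5209, 0.1039, 0.0202]
ee_rot: [0.0, 0.999, 0.041, 0.001]
contact_force: [0.1, -0.4, 6.2]
width: 0.0454
gripper_force: 42.6
clock 23.275 pos [0.5209 0.1039 0.0202] head 4.72 tilt [0.002 0.   ] turn units 0.0 shift mm [-0.5 -0.9  3.2] w 0.045441479205722383 q6 1.55
```

```bash
python3 -m handwheel '[[[0,0,-5],[0,0,0],1],[[0,0,-15],[0,0,0],1],[[0,0,-30],[0,0,0],1],[[0,0,-40],[0,0,0],1],[[0,0,-30],[0,0,0],1],[[0,0,0],[0,0,0.6],1],[[0,0,0],[0,0,1],1],[[0,0,0],[0,0,0.8],1],[[0,0,0],[0,0,0.42],1],[[0,0,0],[0,0,0],1]]'
python3 go.py .5106 -.3339 .0202 -12.2
```

```text
clock: 24.52
position: [0.5199, 0.1038, 0.1398]
ee_rot: [0.0, 0.994, -0.106, 0.0]
contact_force: [-0.3, -0.2, -1.5]
width: 0.0455
gripper_force: 41.9
clock 24.525 pos [0.5199 0.1038 0.1398] head -12.17 tilt [ 0.0001 -0.0001] turn units 0.0 shift mm [ 83.4 429.8 119.6] w 0.04546278562395883 q6 1.85
```

```bash
python3 -m handwheel '[[[3,15,0],[0,0,0],1],[[6,28,0],[0,0,0],1],[[8,38,0],[0,0,0],1],[[8,38,0],[0,0,0],1],[[8,38,0],[0,0,0],1],[[8,38,0],[0,0,0],1],[[8,38,0],[0,0,0],1],[[8,38,0],[0,0,0],1],[[8,38,0],[0,0,0],1],[[8,38,0],[0,0,0],1],[[6,38,0],[0,0,0],1],[[3,30,0],[0,0,0],1],[[1,15,0],[0,0,0],1],[[0,0,0],[0,0,0],1],[[0,0,30],[0,0,0],1],[[0,0,35],[0,0,0],1],[[0,0,25],[0,0,0],1],[[0,0,12],[0,0,0],1],[[0,0,0],[0,0,0],1],[[0,0,0],[0,0,0],1]]'
python3 go.py .5106 -.3339 .0202 -12.2
```

```text
clock: 27.02
position: [0.5112, -0.3343, 0.0385]
ee_rot: [0.001, 0.994, -0.106, 0.001]
contact_force: [-0.4, -0.9, -2.1]
width: 0.045
gripper_force: 41.8
clock 27.025 pos [ 0.5112 -0.3343  0.0385] head -12.18 tilt [ 0.0017 -0.0014] turn units 0.0 shift mm [-0.7 -0.2 18.3] w 0.044968624576447985 q6 1.09
```

```bash
python3 -m handwheel '[[[0,0,8],[0,0,0],1],[[0,0,5],[0,0,0],1],[[0,0,3],[0,0,0],1],[[0,0,2],[0,0,0],1],[[0,0,1],[0,0,0],1],[[0,0,0],[0,0,0],1],[[0,0,0],[0,0,0],0.5],[[0,0,0],[0,0,0],-0.1],[[0,0,0],[0,0,0],-1],[[0,0,0],[0,0,0],-1],[[0,0,0],[0,0,0],-1],[[0,0,-10],[0,0,0],-1],[[0,0,-30],[0,0,0],-1],[[0,0,-50],[0,0,0],-1],[[0,0,-10],[0,0,0],-1],[[0,0,0],[0,0,0],-1]]'
python3 go.py .4868 -.0985 .10 -12.2
```

```text
clock: 29.02
position: [0.5107, -0.3342, 0.1194]
ee_rot: [0.001, 0.994, -0.106, 0.001]
contact_force: [-0.5, -0.8, 0.2]
width: 0.0855
gripper_force: 0.0
clock 29.025 pos [ 0.5107 -0.3342  0.1194] head -12.2 tilt [ 0.0015 -0.0014] turn units -0.0 shift mm [ -73.1 -225.3   19.4] w 0.08546406021090394 q6 1.09
```

```bash
python3 -m handwheel '[[[-6,-20,0],[0,0,0],-1],[[-13,-39,0],[0,0,0],-1],[[-13,-39,0],[0,0,0],-1],[[-13,-39,0],[0,0,0],-1],[[-13,-39,0],[0,0,0],-1],[[-10,-32,0],[0,0,0],-1],[[-5,-17,0],[0,0,0],-1],[[0,0,0],[0,0,0],-1],[[0,0,30],[0,0,0],-1],[[0,0,0],[0,0,0],-1]]'
python3 go.py .4868 -.0985 .004 -12.2
python3 - <<'E'
from h import *
o=[]
for n,(x0,y0) in(('scene',(150,130)),('top',(260,140))):
    im=vision.get_image(n)[y0:y0+110,x0:x0+130]; im=cv2.resize(im,None,fx=3,fy=3,interpolation=cv2.INTER_CUBIC);o.append(im)
cv2.imwrite('pics/h4.png',np.hstack(o))
E
```

```text
clock: 30.28
position: [0.485, -0.099, 0.0865]
ee_rot: [-0.0, 0.994, -0.107, -0.002]
contact_force: [-0.3, 0.8, 0.3]
width: 0.0851
gripper_force: 0.0
clock 30.275 pos [ 0.485  -0.099   0.0865] head -12.24 tilt [-0.0047  0.001 ] turn units -0.01 shift mm [ 1.7 -0.9 82.5] w 0.08513196613967779 q6 1.44
```

View pics/h4.png

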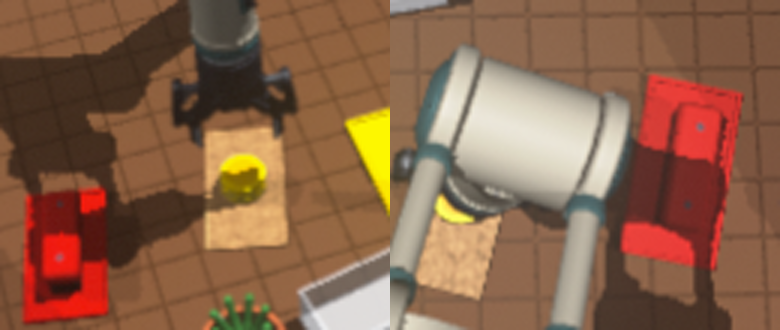

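The brush lies lengthways in the red tray (top crop screws 700,127 and 687,204). The gripper is over the tin (scene crop 243,177), so I grip it.

```bash
python3 -m handwheel '[[[2,-1,30],[0,0,0],-1],[[0,0,25],[0,0,0],-1],[[0,0,15],[0,0,0],-1],[[0,0,11],[0,0,0],-1],[[0,0,0],[0,0,0],-1],[[0,0,0],[0,0,0],0],[[0,0,0],[0,0,0],1],[[0,0,0],[0,0,0],1],[[0,0,0],[0,0,0],1],[[0,0,0],[0,0,0],1],[[0,0,-5],[0,0,0],1],[[0,0,-20],[0,0,0],1],[[0,0,-40],[0,0,0],1],[[0,0,-35],[0,0,0],1],[[0,0,0],[0,0,0],1]]' 40
python3 go.py .5258 .1092 .005 0.5
```

```text
clock: 32.25
position: [0.4907, -0.0987, 0.1099]
ee_rot: [0.001, 0.994, -0.106, 0.003]
contact_force: [-0.4, -0.5, -2.3]
width: 0.0568
gripper_force: 43.1
clock 32.25 pos [ 0.4907 -0.0987  0.1099] head -12.2 tilt [ 0.006  -0.0021] turn units -2.12 shift mm [  36.9 -207.5  104.9] w 0.05680822484993698 q6 1.45
```

```bash
python3 -m handwheel '[[[0,-15,0],[0,0,0],1],[[-2,-30,0],[0,0,0],1],[[-2,-38,0],[0,0,0],1],[[-2,-38,0],[0,0,0],1],[[-2,-38,0],[0,0,0],1],[[-2,-32,0],[0,0,0],1],[[0,-19,0],[0,0,0],1],[[0,0,0],[0,0,0],1],[[0,0,30],[0,0,0],1],[[0,0,30],[0,0,0],1],[[0,0,20],[0,0,0],1],[[0,0,10],[0,0,0],1],[[0,0,0],[0,0,0],1],[[0,0,0],[0,0,0],1]]'
python3 go.py .5258 .1092 .005 -12.2
```

```text
clock: 34.0
position: [0.5241, 0.109, 0.018]
ee_rot: [-0.0, 0.994, -0.106, 0.001]
contact_force: [0.7, -0.8, -1.3]
width: 0.057
gripper_force: 43.1
clock 34.0 pos [0.5241 0.109  0.018 ] head -12.22 tilt [ 0.0016 -0.0001] turn units -0.0 shift mm [ 1.6 -0.5 13. ] w 0.05699280565361018 q6 1.86
```

Lower, release, lift, then back off towards the base to clear both views.

```bash
python3 -m handwheel '[[[2,0,6],[0,0,0],1],[[0,0,4],[0,0,0],1],[[0,0,2],[0,0,0],1],[[0,0,1],[0,0,0],1],[[0,0,0],[0,0,0],1],[[0,0,0],[0,0,0],0],[[0,0,0],[0,0,0],-0.5],[[0,0,0],[0,0,0],-1],[[0,0,0],[0,0,0],-1],[[0,0,0],[0,0,0],-1],[[0,0,-10],[0,0,0],-1],[[0,0,-30],[0,0,0],-1],[[0,0,-50],[0,0,0],-1],[[0,0,-40],[0,0,0],-1],[[0,0,0],[0,0,0],-1],[[-20,20,0],[0,0,0],-1],[[-40,35,0],[0,0,0],-1],[[-40,35,0],[0,0,0],-1],[[-40,35,0],[0,0,0],-1],[[0,0,0],[0,0,0],-1]]'
python3 -m handwheel '[[[-35,25,0],[0,0,0],-1],[[-35,25,0],[0,0,0],-1],[[0,0,0],[0,0,0],-1],[[0,0,0],[0,0,0],-1]]'
python3 - <<'E'
from h import *
im=snap('top','topF.png');sc=snap('scene','sceneF.png')
k=4
cv2.imwrite('pics/f1.png',np.vstack([cv2.resize(im[155:240,x:x+140],None,fx=k,fy=k,interpolation=cv2.INTER_CUBIC)[:,:560] for x in(110,)]+[cv2.resize(im[155:220,300:400],None,fx=k,fy=k,interpolation=cv2.INTER_CUBIC)[:,:400].copy() if 0 else np.zeros((1,560,3),np.uint8)]))
a=cv2.resize(im[160:235,115:245],None,fx=6,fy=6,interpolation=cv2.INTER_CUBIC);cv2.imwrite('pics/f1.png',a)
b=cv2.resize(im[155:240,325:395],None,fx=6,fy=6,interpolation=cv2.INTER_CUBIC);cv2.imwrite('pics/f2.png',b)
E
```

```text
clock: 36.5
position: [0.3571, 0.0159, 0.1332]
ee_rot: [0.0, 0.994, -0.108, -0.003]
contact_force: [1.0, -0.8, 0.8]
width: 0.0853
gripper_force: 0.0
clock: 37.0
position: [0.2846, -0.0179, 0.1345]
ee_rot: [0.0, 0.994, -0.107, 0.001]
contact_force: [-0.6, -0.2, 0.3]
width: 0.0852
gripper_force: 0.0
```

View pics/f1.png

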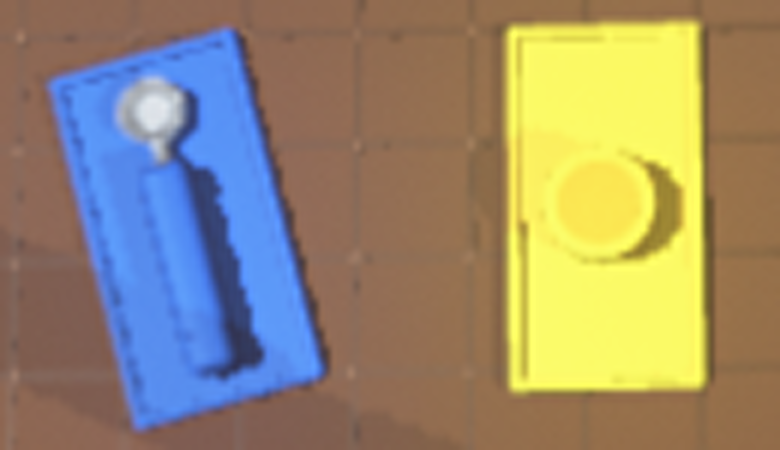

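View pics/f2.png

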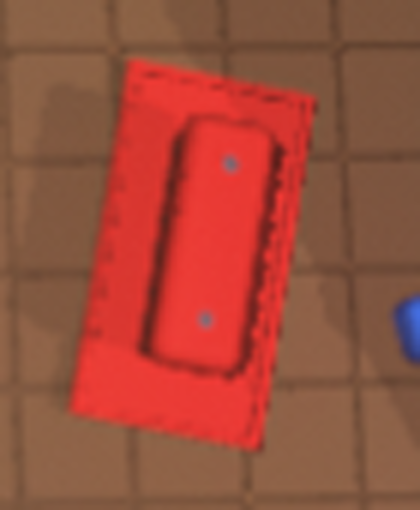

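Run:
```python
from h import *
np.set_printoptions(precision=4,suppress=True)
o=lambda x,y,a,b,z:onz('top',(a+x/6,b+y/6),z)[:2]
cen=lambda L,a,b:np.mean([o(x,y,a,b,.008) for x,y in L],0)
B=cen([(48,78),(238,27),(326,376),(138,430)],115,160);Y=cen([(505,25),(698,20),(708,387),(510,391)],115,160);R=cen([(128,60),(316,98),(263,450),(72,411)],325,155)
print(B,Y,R)
def off(p,c,h):
    h=np.radians(h);d=(p-c)*1000;return d,'long/across',np.round([d@[np.cos(h),np.sin(h)],d@[-np.sin(h),np.cos(h)]],1)
tin=o(602,204,115,160,.035);print('tin',off(tin,Y,.5))
s1,s2=o(230,163,325,155,.053),o(206,320,325,155,.053);print('brush',off((s1+s2)/2,R,-12.2),np.degrees(np.arctan2(*(s1-s2)[::-1])))
e=o(212,366,115,160,.029);sp=o(153,110,115,160,.012);u=(sp-e)/np.linalg.norm(sp-e)
print('scr',off(e+.08*u,B,15),np.linalg.norm(sp-e),np.degrees(np.arctan2(u[1],u[0])))
```

```text
[0.5166 0.3265] [0.5249 0.1081] [ 0.5081 -0.3358]
tin (array([-3.346 , -0.9255]), 'long/across', array([-3.4, -0.9]))
brush (array([0.967 , 1.8105]), 'long/across', array([0.6, 2. ])) -11.680712399076175
scr (array([2.8593, 1.5009]), 'long/across', array([3.2, 0.7])) 0.14024474167579676 15.77250381404263
```

All three are within about 4 mm of their tray centres and aligned, against a 15 mm tolerance. The arm is clear of everything, so I hand in.

```bash
python3 -c "
from rig import manip
print(manip.sign_off())"
```

```text
the job is handed in; nothing more can be done
None
```

The job is handed in: the brush is in the red tray, the tin in the yellow and the scraper in the blue, each within about 4 mm of its tray's centre by my last top-view check, in 37 s of the 122 s allowed; sign-off gave no verdict.

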